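# Take the pellet die apart and set its parts on their drying stands

## Task

The steel pellet die has come back from the press stacked together. Take it apart from the top down, one part after another, and set each part fully home on its own dark grey drying stand: the plunger upright in the block with the hole, its head resting on the block; the ring over the short thick post; the die body over the tall thin post; and the base, right way up, in the round dish. The faces are polished: set the parts down without dropping or tipping them over, never lay the plunger, ring or body on the bench, and leave the crucible and the small beaker where they stand.

Things in the scene. Friction and masses are not known exactly. Their poses are not given: they have to be found in the camera images.
- die_plunger: Plunger, plain steel, top of the stack, in the die body's bore: shaft 20 mm diameter, 44 mm long; knurled round head 40 mm diameter, 18 mm high. Origin: centre of the shaft's lower end, z up; head z = 44 to 62 mm. The head is 8 mm above the ring: grip the head alone, fingertips not below its underside (ring and block top are wider). Comes straight up by over 40 mm. About 0.2 kg.
- die_ring: Extraction ring, plain steel, second from the top: outer diameter 50 mm, through hole 34 mm, height 12 mm. Origin: centre of its underside, z up. It lies round a low collar (30 mm diameter, 3 mm high) on top of the die body. About 0.12 kg.
- die_body: Die body, plain steel, a thick-walled sleeve: outer diameter 58 mm, through bore 24 mm, height 30 mm plus a collar (30 mm diameter, 3 mm high) on its top. Origin: centre of its underside, z up. It stands on the base, round the base's 6 mm high spigot. About 0.42 kg.
- die_base: Base, plain steel, bottom of the stack, on the bench: disc 66 mm diameter, 16 mm high, on its top a spigot 19 mm diameter, 6 mm high. A thin brass hose nipple sticks out sideways along the base's +x axis at 9 mm height, to 47 mm from the centre: grip the disc along its y axis, clear of the nipple. Origin: centre of its underside, z up. About 0.4 kg.
- plunger_block: Plunger's stand: dark grey plastic block 58 x 58 mm, 50 mm high, fixed to the bench, with an upright hole in the middle of its top, 26 mm diameter (chamfered to 32 mm at the mouth), 46 mm deep. Origin: centre of its underside. Seated, the plunger's head rests on the block's top and the shaft's end hangs 6 mm above the bench.
- ring_stand: Ring's stand: dark grey round foot 68 mm diameter, 8 mm high, fixed to the bench, with a short thick steel post, 25 mm diameter, tip chamfered, its top 28 mm above the bench. Origin: centre of its underside, z up. Seated, the ring lies on the foot, its underside 8 mm above the bench.
- body_stand: Die body's stand: dark grey round foot 68 mm diameter, 8 mm high, fixed to the bench, with a tall thin steel post, 14 mm diameter, tip chamfered, its top 56 mm above the bench. Origin: centre of its underside, z up. Seated, the die body stands on the foot, its underside 8 mm above the bench.
- base_dish: Base's stand: round dark grey dish 82 mm diameter, fixed to the bench, 76 mm wide inside; felt-lined floor 4 mm and rim 8 mm above the bench. Origin: centre of its underside. Seated, the base lies flat on the floor, its underside 4 mm above the bench; the nipple passes over the rim in any direction.
- crucible: White porcelain crucible, bystander, 42 mm across and 36 mm high; origin at the centre of its underside. Leave it alone.
- small_beaker: Small empty glass beaker with a spout, bystander, 46 x 52 mm across and 58 mm high; origin at the centre of its underside. Leave it alone.

How it is judged (in metres and radians):
On the way, in this order (a step that is already met when the one before it is completed fails the run):
1. the plunger is home in its block (horizontal distance between die_plunger and plunger_block below 0.008 m and z of die_plunger in the frame of plunger_block between 0.003 and 0.009 m and angle between die_plunger's own z axis and vertical below 0.1 rad), for 0.2 s.
2. then the ring is home on the short thick post (horizontal distance between die_ring and ring_stand below 0.008 m and z of die_ring in the frame of ring_stand between 0.005 and 0.011 m and angle between die_ring's own z axis and vertical below 0.1 rad), for 0.2 s.
3. then the die body is home on the tall thin post (horizontal distance between die_body and body_stand below 0.008 m and z of die_body in the frame of body_stand between 0.005 and 0.011 m and angle between die_body's own z axis and vertical below 0.1 rad), for 0.2 s.
4. then the base is home in the dish (horizontal distance between die_base and base_dish below 0.008 m and z of die_base in the frame of base_dish between 0.001 and 0.007 m and angle between die_base's own z axis and vertical below 0.1 rad), for 0.2 s.
At the end, for the whole second after the job is handed in: Plunger, ring, die body and base each sit on their own stand: centre within 8 mm of the stand's centre, seated height within 3 mm (underside 6, 8, 8 and 4 mm above the bench), upright within 0.1 rad, at rest (below 0.02 m/s) (all of step 1 and all of step 2 and all of step 3 and all of step 4 and linear speed of each of die_plunger, die_ring, die_body, die_base below 0.02 m/s); the robot touches nothing.
It fails at once if a part of the die is tipped over (angle between any of die_plunger, die_ring, die_body, die_base's own z axis and vertical above 0.6 rad).
It fails at once if a part of the die is dropped (falls free at more than 0.6 m/s) ((linear speed of die_plunger above 0.6 m/s and contact force between die_plunger and the fingers below 0.3 N) or (linear speed of die_ring above 0.6 m/s and contact force between die_ring and the fingers below 0.3 N) or (linear speed of die_body above 0.6 m/s and contact force between die_body and the fingers below 0.3 N) or (linear speed of die_base above 0.6 m/s and contact force between die_base and the fingers below 0.3 N)).
It fails at once if the plunger, the ring or the die body is laid on the bench (height (world z) of any of die_plunger, die_ring, die_body below 0.003 m).
It fails at once if the crucible is disturbed (moved 20 mm or tipped) (distance of crucible from where it was at the start of the episode above 0.02 m or angle between crucible's own z axis and vertical above 0.5 rad).
It fails at once if the small beaker is disturbed (moved 20 mm or tipped) (distance of small_beaker from where it was at the start of the episode above 0.02 m or angle between small_beaker's own z axis and vertical above 0.5 rad).
It also fails if it takes over 112 s, if anything falls off the work surface, if the arm or the gripper's body presses on something with over 40 N, if the wrist force passes 120 N, or if a joint passes its speed limit or range.

## Robot

A 6-joint arm with a two-finger parallel gripper is mounted at the origin on a cart in front of the work surface, level with it; the furniture and walls round the work are solid. World frame = base frame: x ahead of the robot, y to its left, z up, the work surface at z = 0. Lengths are in mm, angles in rad, forces in N, time in s.
With the tool pointing down it reaches from about 275 to 750 mm from the base axis. Payload 10.2 kg.
Tool frame: the origin (TCP) lies at the very end of the fingers, on their centre line; the grasp point (between the pads) lies 19 mm behind it; z points along the fingers, y is the line along which they close (so a half turn about z gives the same grasp; the last joint's range is limited). The gripper opens to 88 mm and grips with 3 to 60 N. Pads are 18 mm wide; open, the fingers measure 123 mm over their backs; the gripper's body (75 mm by 187 mm) begins 45 mm behind the grasp point.
Start: joints at [-1.371, 0.313, 1.498, -0, 1.331, -0.223], TCP at [215.404, -478.782, 238.72] pointing down, gripper open.
Joint ranges: [-2.94, 2.94], [-0.97, 2.17], [0.19, 2.56], [-1.23, 4.37], [0.02, 3.11], [-2.88, 2.88]. Speed limits (rad/s): [2.39, 2.39, 3.01, 3.14, 3.14, 3.14].

## Interface

Orientations are given as [roll, pitch, yaw] about the fixed x, y, z axes, in that order (R = Rz(yaw) Ry(pitch) Rx(roll)).
In Python, from bench import r gives the robot as it stands.
- The arm moves only by the tool run_rows, called by a JSON object that holds its "fn" and its "kwargs", one argument or row to a line. Schema: {"type":"object","properties":{"moves":{"type":"array","items":{"type":"number"},"minItems":6,"maxItems":60},"aperture":{"type":"number"},"squeeze":{"type":"number"},"only":{"type":"string"},"quiet":{"type":"boolean"},"lines":{"type":"string"}},"required":["moves"],"additionalProperties":false}. moves is one flat list of numbers that holds 1 to 10 rows one after another, with no inner brackets; each row has 6 numbers: dx, dy, dz in mm, then a rotation vector rx, ry, rz in rad; each row is the pose to reach, as a shift and turn from the pose commanded when the call began, along the tool's axes at that moment; what a row does not reach only later rows make up. A row lasts 1/10 s, in which the tool goes at most 50 mm and 0.15 rad, less where a joint would pass 70% of its speed; a pose out of reach is approached as far as the arm can. aperture is the finger opening in mm, set as the call begins (left out keeps the last). The fingers move at their own pace and stop on an object; squeeze is the grip in N (left out, the last holds). Time passes only in rows, so rows that do not move let the fingers close. The tool returns the time, the measured TCP pose, the force, the opening and the grip force at its end. only (a regular expression) keeps the lines of the reply that match it, lines (a string "A,B") keeps lines A to B, and quiet returns only ok. Input that does not fit is refused with a message, and nothing moves.
- r.observe(): the state, without advancing time (a new reading comes with each control period).
- r.get_image(name): name is "scene" or "top" or "wrist"; returns a dict with "pixels" (480x640x3 uint8, blue, green, red), "fovy" (degrees; the focal length in pixels is half the picture's height over the tangent of half this angle, whatever the lens; pixels are square), "cx", "cy" (the principal point, pixels), "k1" (the pictures are not rectified: a ray, as slopes to the right and down, at radius r is drawn at 1 + k1 r^2 times it, then the intrinsics apply), "position" and "rotation" of the camera in the world. Camera axes: x right, y down, z forward; pixel columns grow to the right and rows downward; lengths in mm; the calibration is good to about 2 mm. A picture is of the moment at which its call begins. There is no depth.
- r.sign_off(): hands the job in; it is judged then, once.
The state is a dict: "t": time; "joint_pos": joint angles; "qd": joint speeds; "tau": joint torques, N m; "tool_pos": TCP position; "tcp_rot": TCP orientation; "wrist_force": force on the tool from outside, world axes, zero at the start; "moment": the same for the moment, N m; "opening": finger opening in mm; "finger_force": force on a finger pad.
Only numpy, scipy, OpenCV 4.12 (cv2) and the standard library are available. Lean on these libraries where they do the work, as an engineer would, in place of code of your own. Each camera call takes 0.05 s, during which the arm holds its last target. There are 200 camera calls.

## Working session

There is one attempt and no reset: what is moved stays moved. The work goes in short steps, Python scripts to look and compute and a tool call to move; the robot and the scene stay as the last step left them, time stands still between calls to the robot, and variables do not carry over. Pictures are saved under pics/ and viewed, at most 14 in all, crops included, and the job is handed in when it is done.

```bash
ls; mkdir -p pics
```

Create h.py:
```python
import numpy as np, cv2
from bench import r
def K(im):
    f=240/np.tan(np.radians(im['fovy'])/2); return f,im['cx'],im['cy'],im['k1']
def ray(im,u,v):
    f,cx,cy,k=K(im); d=np.array([(u-cx)/f,(v-cy)/f]); s=d.copy()
    for _ in range(30): s=d/(1+k*(s@s))
    return np.array(im['position'],float), np.array(im['rotation'],float)@np.array([s[0],s[1],1.])
def plane(im,u,v,z):
    p,d=ray(im,u,v); return p+d*(z-p[2])/d[2]
def proj(im,P):
    f,cx,cy,k=K(im); c=np.array(im['rotation']).T@(np.array(P,float)-im['position']); s=c[:2]/c[2]
    s=s*(1+k*(s@s)); return s*f+[cx,cy]
def tri(obs):
    A=np.zeros((3,3));b=np.zeros(3)
    for im,u,v in obs:
        p,d=ray(im,u,v); d/=np.linalg.norm(d); M=np.eye(3)-np.outer(d,d); A+=M;b+=M@p
    return np.linalg.solve(A,b)
```

Run:
```python
from h import *
for n in ['scene','top','wrist']:
    im=r.get_image(n); cv2.imwrite(f'pics/{n}0.png',im['pixels']); print(n,im['fovy'],im['cx'],im['cy'],im['k1'],im['position'],np.round(im['rotation'],3).tolist())
print(r.observe())
```

```text
pics
scene 56.678774795543156 319.13852290615995 233.17985275391652 -0.03765564567863057 [305.60762455 491.07776261 723.66556403] [-2.451, 0.016, -2.69]
top 52.34107824105079 314.34696531827103 236.90789362593532 -0.0824365422130934 [ 418.73255937   18.2556357  1153.62718148] [-3.044, -0.031, -1.565]
wrist 61.13121317765611 315.16303265475835 240.0374449227977 -0.047761826930926454 [ 286.08069305 -447.32662007  384.35247638] [2.838, 0.001, -1.148]
{'t': 0.15, 'joint_pos': array([-1.37138764e+00,  3.13305476e-01,  1.49822528e+00, -2.20563385e-05,
        1.33101753e+00, -2.23407119e-01]), 'qd': array([-0.00187413, -0.00147857, -0.00319092,  0.00173372, -0.00012288,
        0.00045747]), 'tau': array([ 2.15172709e-03, -4.02302921e+01, -2.52316296e+01,  6.94298116e-02,
        3.43650032e-02, -6.31742500e-05]), 'tool_pos': array([ 215.3672489 , -478.59522068,  238.31476417]), 'tcp_rot': array([-3.14065602e+00, -1.90836055e-04,  4.22820965e-01]), 'wrist_force': array([ 0.71905629,  0.38325021, -0.89884977]), 'moment': array([-0.00087277, -0.06028182,  0.03895751]), 'finger_force': 0.0, 'opening': 88.10736770161155}
```

Add to h.py:
```python
from scipy.spatial.transform import Rotation as Ro
_g=r.get_image
def get(n):
    im=dict(_g(n)); im['position']=np.array(im['position'],float); im['rotation']=Ro.from_euler('xyz',im['rotation']).as_matrix(); return im
```

```bash
echo ok
```

```text
ok
```

View pics/scene0.png

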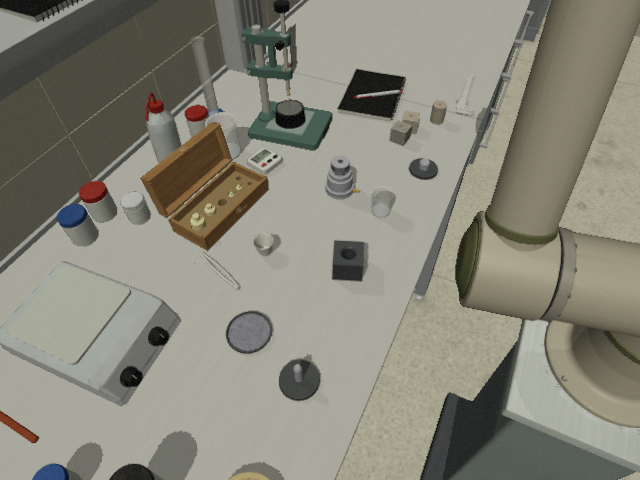

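View pics/top0.png

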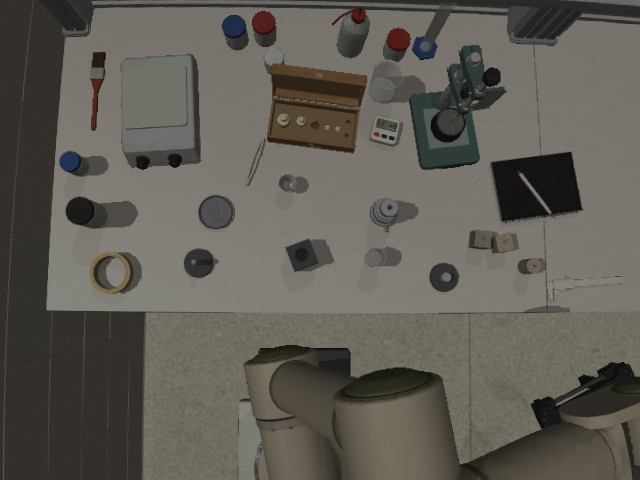

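Run:
```python
from h import *
t=get('top'); s=get('scene')
for n,a,b,z in [('head',(389,207),(341,164),84),('blockhole',(303,255),(348,254),50),('ringpost',(446,277),(425,160),28),('bodyfoot',(199,263),(299,380),8),('bodyposttop',(None),(297,367),56),('dish',(216,212),(249,332),6),('cruc',(288,183),(264,240),36),('beaker',(375,257),(381,200),30),('nip',(386,229),(357,190),9)]:
    if a is None: continue
    print(n,plane(t,*a,z).round(),plane(s,*b,z).round(),tri([(t,*a),(s,*b)]).round())
w=get('wrist'); o=r.observe(); 
T=Ro.from_euler('xyz',o['tcp_rot']).as_matrix(); print(T.T@(w['position']-o['tool_pos']), (T.T@w['rotation']).round(3).tolist())
```

```text
head [ 593. -180.   84.] [ 587. -173.   84.] [ 592. -182.   75.]
blockhole [486.  11.  50.] [486.  17.  50.] [488.  11.  41.]
ringpost [ 438. -323.   28.] [ 438. -327.   28.] [ 438. -322.   32.]
bodyfoot [468. 254.   8.] [467. 260.   8.] [469. 256.  -3.]
dish [589. 217.   6.] [588. 220.   6.] [590. 218.   1.]
cruc [654.  47.  36.] [655.  47.  36.] [654.  47.  36.]
beaker [ 484. -156.   30.] [ 485. -160.   30.] [ 484. -155.   35.]
nip [ 552. -186.    9.] [ 551. -186.    9.] [ 551. -186.    8.]
[  77.36130058    0.37090244 -146.05348366] [[0.0, -0.954, -0.299], [1.0, 0.0, -0.0], [0.0, -0.299, 0.954]]
```

Add to h.py:
```python
def go(x,y,z,yaw):
    "shift in tool axes and turn to reach a world pose"
    o=r.observe(); T=Ro.from_euler('xyz',o['tcp_rot']).as_matrix(); p=o['tool_pos']
    G=Ro.from_euler('xyz',[np.pi,0,yaw]).as_matrix()
    print('at',p.round(1),o['tcp_rot'].round(3),'d',(T.T@(np.array([x,y,z])-p)).round(1),'rv',Ro.from_matrix(T.T@G).as_rotvec().round(3))
```

```text
(no output)
```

{"fn": "run_rows", "kwargs": {
  "moves": [50,-10,0,0,0,0.03,100,-22,0,0,0,0.06,150,-33,0,0,0,0.09,200,-45,-5,0,0,0.12,245,-55,-10,0,0,0.15,295,-66,-10,0,0,0.18,340,-77,-10,0,0,0.21,390,-88,-12,0,0,0.24,440,-100,-12,0,0,0.26,485,-110,-12,0,0,0.273],
  "aperture": 88,
  "squeeze": 10
}}

```text
t: 1.3
tool_pos: [614.0, -177.7, 250.7]
tcp_rot: [3.142, -0.0, 0.149]
wrist_force: [-0.5, -1.2, 0.5]
opening: 88.1
finger_force: 0.0
```

{"fn": "run_rows", "kwargs": {
  "moves": [0,0,0,0,0,0,0,0,0,0,0,0,0,0,0,0,0,0]
}}

```text
t: 1.6
tool_pos: [611.9, -180.2, 250.7]
tcp_rot: [3.142, 0.0, 0.149]
wrist_force: [0.6, -0.4, -0.8]
opening: 87.7
finger_force: 0.0
```

Run:
```python
from h import *
w=get('wrist'); cv2.imwrite('pics/w1.png',w['pixels']); go(592,-180,250,.15)
```

```text
at [ 611.8 -180.5  251. ] [3.141 0.    0.148] d [-19.5  -3.4   1. ] rv [ 0.     0.    -0.002]
```

View pics/w1.png

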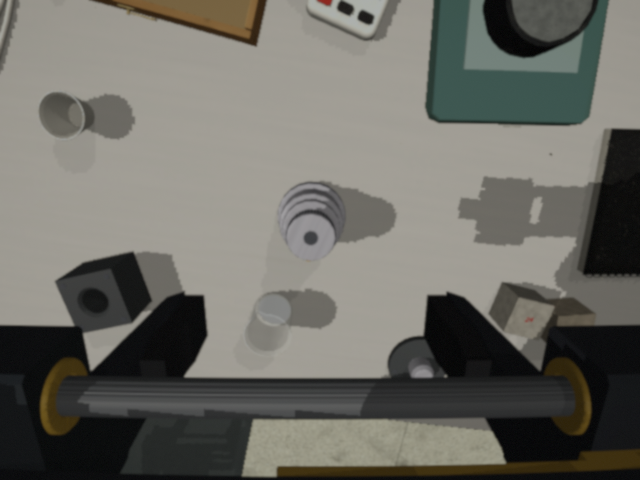

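Add to h.py:
```python
import pickle
def snap(n,name):
    im=get(n); pickle.dump(im,open(f'pics/{name}.pkl','wb')); cv2.imwrite(f'pics/{name}.png',im['pixels']); return im
def load(name): return pickle.load(open(f'pics/{name}.pkl','rb'))
def circ(im,u,v,r0,r1,w=60,p2=25):
    g=cv2.cvtColor(im['pixels'],cv2.COLOR_BGR2GRAY); x0,y0=max(0,int(u-w)),max(0,int(v-w)); c=cv2.resize(g[y0:int(v+w),x0:int(u+w)],None,fx=4,fy=4,interpolation=cv2.INTER_CUBIC)
    h=cv2.HoughCircles(c,cv2.HOUGH_GRADIENT_ALT,1.5,8,param1=120,param2=0.6,minRadius=int(r0*4),maxRadius=int(r1*4))
    return [] if h is None else (h[0][:,:3]/4+[x0-.4,y0-.4,0]).round(1)
```

Run:
```python
from h import *
snap('wrist','a')
```

{"fn": "run_rows", "kwargs": {
  "moves": [-20,-3,30,0,0,0,-20,-3,61,0,0,0,-20,-3,61,0,0,0,-20,-3,61,0,0,0,-20,-3,61,0,0,0]
}}

```text
t: 2.2
tool_pos: [593.0, -180.1, 191.7]
tcp_rot: [3.14, -0.003, 0.149]
wrist_force: [0.3, -1.2, 0.0]
opening: 88.0
finger_force: 0.0
```

Run:
```python
from h import *
a=load('a');b=snap('wrist','b')
print(proj(b,[592,-180,84]))
print(circ(a,310,236,15,40))
u=proj(b,[592,-180,84]); print(circ(b,*u,20,60,90))
x,y=u.astype(int); cv2.imwrite('pics/bc.png',np.hstack([cv2.resize(b['pixels'][y-75:y+75,x-75:x+75],(400,400)),cv2.resize(a['pixels'][160:300,240:380],(400,400))]))
```

```text
[313.79110229 238.56739909]
[]
[[313.4 233.5  30.3]]
```

View pics/bc.png

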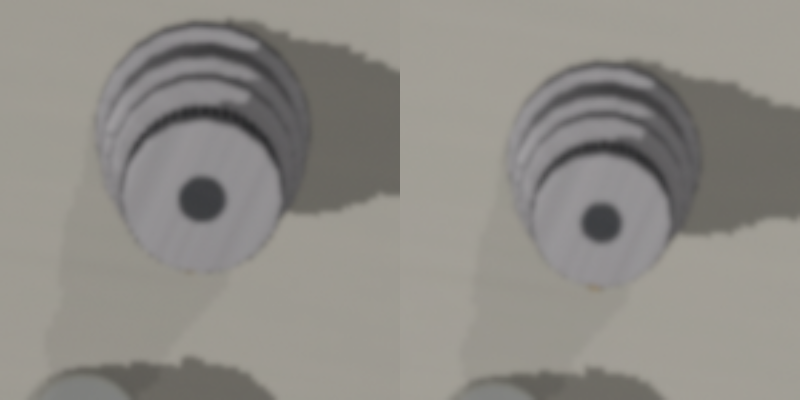

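Add to h.py:
```python
def dark(im,u,v,w,th):
    g=cv2.cvtColor(im['pixels'],cv2.COLOR_BGR2GRAY); u,v=int(u),int(v); m=(g[v-w:v+w+1,u-w:u+w+1]<th).astype(np.uint8)
    n,l,s,c=cv2.connectedComponentsWithStats(m); k=min(range(1,n),key=lambda k:np.hypot(*(c[k]-w))-0.0*s[k,4]); return c[k]+[u-w,v-w],s[k,4]
```

Run:
```python
from h import *
a=load('a');b=load('b')
pa,na=dark(a,310,238,9,110); pb,nb=dark(b,314,238,11,110); print(pa,na,pb,nb)
print(tri([(a,*pa),(b,*pb)]).round(1), plane(a,*pa,84).round(1),plane(b,*pb,84).round(1))
g=cv2.cvtColor(a['pixels'],cv2.COLOR_BGR2GRAY); print(g[300,60:150:3], g[270:330:3,94])
t=get('top');print(proj(t,[592,-180,84]), circ(t,389,207,5,14,40))
go(592,-180,48,.15)
```

```text
[310.08227848 237.53164557] 158 [313.40163934 237.20901639] 244
[ 593.  -179.6   84.7] [ 592.8 -179.7   84. ] [ 592.9 -179.6   84. ]
[156 100  62  61  62  61  40  32  20  21  22  22  22  23  21  20  45  61
  61  62  60  39  22  23  23  22  23  21  22  22] [28 60 63 63 63 62 43 20 19 21 24 23 23 21 33 50 59 59 60 60]
[389.01408474 207.22948641] []
at [ 592.9 -179.9  191.3] [ 3.14e+00 -2.00e-03  1.50e-01] d [ -1.2  -0.2 143.3] rv [ 0.002 -0.002 -0.   ]
```

{"fn": "run_rows", "kwargs": {
  "moves": [0,0,35,0,0,0,0,0,70,0,0,0,0,0,100,0,0,0,0,0,115,0,0,0,0,0,122,0,0,0,0,0,122,0,0,0,0,0,122,0,0,0],
  "aperture": 60
}}

```text
t: 3.0
tool_pos: [593.1, -179.9, 69.3]
tcp_rot: [3.14, -0.002, 0.15]
wrist_force: [0.2, -0.5, 0.3]
opening: 59.8
finger_force: 0.0
```

{"fn": "run_rows", "kwargs": {
  "moves": [0,0,0,0,0,0,0,0,0,0,0,0,0,0,0,0,0,0,0,0,0,0,0,0,0,0,0,0,0,0,0,0,0,0,0,0],
  "aperture": 30,
  "squeeze": 25
}}

```text
t: 3.6
tool_pos: [592.6, -179.6, 68.3]
tcp_rot: [3.141, -0.001, 0.15]
wrist_force: [-0.4, 0.9, 5.4]
opening: 39.1
finger_force: 25.0
```

{"fn": "run_rows", "kwargs": {
  "moves": [0,0,-10,0,0,0,0,0,-30,0,0,0,0,0,-60,0,0,0,0,0,-90,0,0,0,0,0,-115,0,0,0,-10,-15,-121,0,0,0,-25,-40,-121,0,0,0,-45,-75,-121,0,0,0,-65,-105,-121,0,0,0,-75,-122,-121,0,0,0]
}}

```text
t: 4.6
tool_pos: [498.0, -68.2, 188.8]
tcp_rot: [-3.141, 0.001, 0.151]
wrist_force: [-0.1, -0.7, -1.2]
opening: 39.1
finger_force: 25.0
```

{"fn": "run_rows", "kwargs": {
  "moves": [0,0,0,0,0,0,0,0,0,0,0,0,0,0,0,0,0,0]
}}

```text
t: 4.9
tool_pos: [500.5, -70.8, 188.7]
tcp_rot: [3.141, -0.0, 0.149]
wrist_force: [1.0, -0.5, -2.0]
opening: 39.0
finger_force: 25.0
```

Run:
```python
from h import *
b=snap('wrist','c')
```

```text
(no output)
```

View pics/c.png

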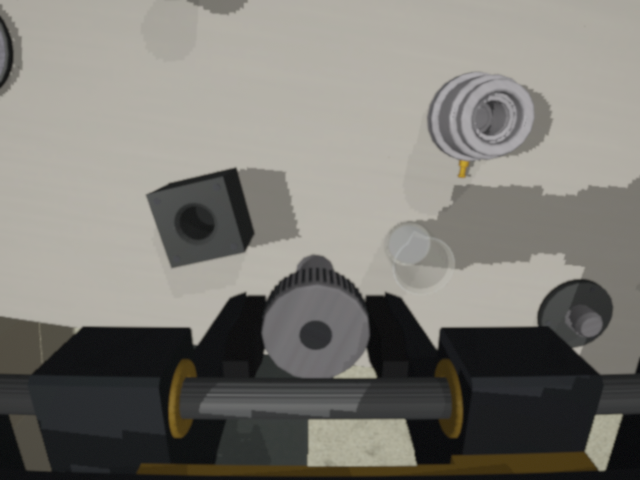

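Add to h.py:
```python
def blob(im,u,v,w,lo,hi):
    "min-area rectangle / ellipse of the grey band lo..hi round (u,v), largest component"
    g=cv2.GaussianBlur(cv2.cvtColor(im['pixels'],cv2.COLOR_BGR2GRAY),(3,3),0); u,v=int(u),int(v); x0,y0=max(0,u-w),max(0,v-w)
    m=cv2.inRange(g[y0:v+w+1,x0:u+w+1],lo,hi); cs,_=cv2.findContours(m,cv2.RETR_EXTERNAL,cv2.CHAIN_APPROX_NONE)
    c=max(cs,key=cv2.contourArea)+np.array([x0,y0]); return c
```

Run:
```python
from h import *
a=load('a');c=load('c')
for im,p in((a,(94,300)),(c,(195,223))):
    top=blob(im,*p,55,52,90); q=cv2.approxPolyDP(cv2.convexHull(top),6,True)[:,0]; print('top',q.tolist())
    P=np.array([plane(im,*k,50)[:2] for k in q]).round(1); print(P.tolist(),P.mean(0))
    h=blob(im,*p,22,0,50); e=cv2.fitEllipse(h); print('hole',np.round(e[0],1),e[1],plane(im,*e[0],50).round(1))
p=[cv2.fitEllipse(blob(i,*k,22,0,50))[0] for i,k in((a,(94,300)),(c,(195,223)))]
print(tri([(a,*p[0]),(c,*p[1])]).round(1))
```

```text
top [[135, 255], [149, 305], [131, 322], [82, 336], [39, 326], [62, 276], [84, 262]]
[[542.2, -24.8], [493.2, -38.8], [472.1, -21.7], [448.5, 27.2], [452.6, 70.4], [510.5, 44.3], [528.0, 22.8]] [492.44285714  11.34285714]
hole [ 92.7 301. ] (26.309707641601562, 32.08732986450195) [488.9  15.5  50. ]
top [[250, 242], [243, 251], [173, 266], [148, 195], [234, 168]]
[[480.1, -25.8], [472.4, -21.4], [452.5, 29.9], [504.4, 50.3], [532.4, -9.2]] [488.36   4.76]
hole [194.7 222. ] (33.95366287231445, 38.92587661743164) [489.3  15.7  50. ]
[489.2  15.5  50.3]
```

Run:
```python
from h import *
c=load('c'); print(plane(c,316,334.5,204.5)); go(489.2,15.3,108,.15)
```

```text
[501.14138331 -71.43388018 204.5       ]
at [500.5 -70.8 188.6] [3.141 0.    0.149] d [  1.7 -86.9  80.6] rv [ 0.     0.    -0.001]
```

{"fn": "run_rows", "kwargs": {
  "moves": [0,-25,5,0,0,0,0,-55,30,0,0,0,1,-77,60,0,0,0,1,-87,75,0,0,0,1,-87,80.5,0,0,0,1,-87,80.5,0,0,0,1,-87,80.5,0,0,0]
}}

```text
t: 5.65
tool_pos: [488.8, 15.2, 109.0]
tcp_rot: [3.141, -0.001, 0.149]
wrist_force: [-0.7, 0.9, -2.1]
opening: 39.3
finger_force: 25.0
```

Run:
```python
from h import *
snap('wrist','d'); s=get('scene'); x,y=proj(s,[489,15,60]).astype(int); cv2.imwrite('pics/d2.png',cv2.resize(s['pixels'][y-60:y+60,x-60:x+60],(480,480),interpolation=cv2.INTER_CUBIC)); go(489.2,15.3,52.5,.15)
```

```text
at [488.7  15.3 109.1] [ 3.141e+00 -2.000e-03  1.490e-01] d [ 0.4  0.1 56.6] rv [ 0.001 -0.002 -0.001]
```

View pics/d2.png

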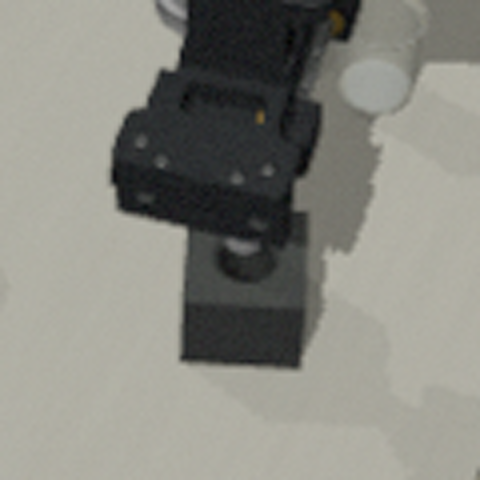

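{"fn": "run_rows", "kwargs": {
  "moves": [0,0,8,0,0,0,0,0,18,0,0,0,0,0,28,0,0,0,0,0,30,0,0,0,0,0,30,0,0,0]
}}

```text
t: 6.25
tool_pos: [487.7, 16.2, 77.7]
tcp_rot: [-3.141, 0.001, 0.15]
wrist_force: [0.7, -0.0, -1.3]
opening: 39.2
finger_force: 25.0
```

{"fn": "run_rows", "kwargs": {
  "moves": [0,0,8,0,0,0,0,0,16,0,0,0,0,0,21,0,0,0,0,0,24,0,0,0,0,0,25,0,0,0,0,0,25,0,0,0]
}}

```text
t: 6.85
tool_pos: [488.0, 16.1, 53.2]
tcp_rot: [-3.142, -0.0, 0.15]
wrist_force: [-0.4, 0.3, -1.1]
opening: 38.9
finger_force: 25.0
```

{"fn": "run_rows", "kwargs": {
  "moves": [0,0,0.5,0,0,0,0,0,1,0,0,0,0,0,1.5,0,0,0,0,0,1.5,0,0,0]
}}

```text
t: 7.25
tool_pos: [488.1, 16.1, 52.3]
tcp_rot: [3.141, -0.001, 0.15]
wrist_force: [-2.6, 0.9, 5.9]
opening: 39.0
finger_force: 25.0
```

{"fn": "run_rows", "kwargs": {
  "moves": [0,0,0,0,0,0,0,0,0,0,0,0,0,0,0,0,0,0,0,0,0,0,0,0],
  "aperture": 70
}}

```text
t: 7.65
tool_pos: [488.0, 16.1, 51.7]
tcp_rot: [3.142, -0.0, 0.15]
wrist_force: [-0.6, -0.3, -0.4]
opening: 68.4
finger_force: 0.0
```

{"fn": "run_rows", "kwargs": {
  "moves": [0,0,-15,0,0,0,0,0,-45,0,0,0,0,0,-85,0,0,0,0,0,-115,0,0,0,0,0,-115,0,0,0]
}}

```text
t: 8.15
tool_pos: [489.6, 15.8, 170.3]
tcp_rot: [3.139, -0.007, 0.15]
wrist_force: [0.4, -0.2, 0.2]
opening: 69.8
finger_force: 0.0
```

Run:
```python
from h import *
c=load('c'); e=snap('wrist','e')
x,y=proj(e,[488,16,62]).astype(int); print(x,y)
cv2.imwrite('pics/e2.png',np.hstack([cv2.resize(e['pixels'][y-90:y+90,x-90:x+90],(400,400)),cv2.resize(c['pixels'][56:196,410:550],(400,400),interpolation=cv2.INTER_CUBIC)]))
go(592,-180,150,.15)
```

```text
313 239
at [488.6  16.  168. ] [ 3.14e+00 -3.00e-03  1.50e-01] d [ 72.9 209.2  18.5] rv [ 0.001 -0.003 -0.   ]
```

View pics/e2.png

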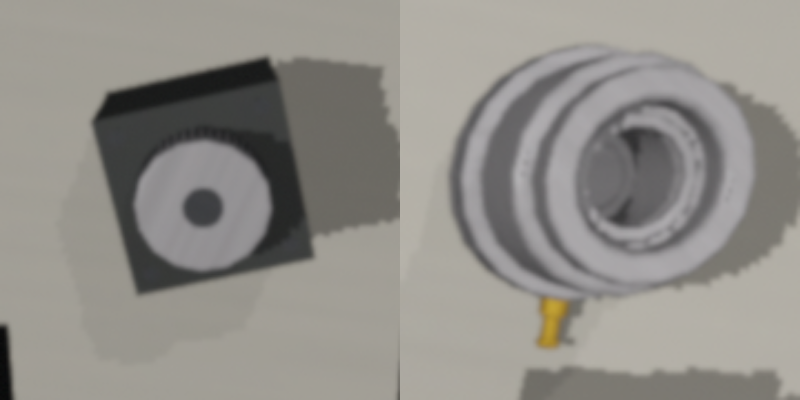

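{"fn": "run_rows", "kwargs": {
  "moves": [15,42,0,0,0,0,30,85,0,0,0,0,45,128,0,0,0,0,60,170,0,0,0,0,70,200,0,0,0,0,74,210,0,0,0,0,74,210,0,0,0,0,74,210,0,0,0,0],
  "aperture": 80
}}

```text
t: 9.0
tool_pos: [592.0, -179.2, 165.9]
tcp_rot: [-3.14, 0.001, 0.151]
wrist_force: [0.1, 1.4, -0.1]
opening: 79.8
finger_force: 0.0
```

Run:
```python
from h import *
c=load('c'); f=snap('wrist','f'); e=load('e')
pe,_=dark(e,313,239,9,110); print('plunger',plane(e,*pe,68).round(1))
x,y=proj(f,[593,-179.6,58]).astype(int); print(x,y)
for im,w in((c,70),(f,90)):
    u=proj(im,[593,-179.6,58]); hs=circ(im,*u,15,60,w); print(hs)
def brass(im):
    h=cv2.cvtColor(im['pixels'],cv2.COLOR_BGR2HSV); u,v=proj(im,[555,-185,9]).astype(int)
    m=cv2.inRange(h,(15,110,80),(32,255,255)); mm=np.zeros_like(m); mm[v-40:v+40,u-40:u+40]=m[v-40:v+40,u-40:u+40]
    ys,xs=np.nonzero(mm); return xs.mean(),ys.mean(),len(xs)
bc=brass(c); bf=brass(f); print(bc,bf, plane(c,*bc[:2],9))
cv2.imwrite('pics/f2.png',cv2.resize(f['pixels'][y-90:y+90,x-90:x+90],(480,480),interpolation=cv2.INTER_CUBIC))
go(593,-179.6,50,.15)
```

```text
plunger [488.9  15.9  68. ]
315 235
[[478.  121.6  41.2]]
[[315.7 230.5  16.9]
 [315.7 230.5  20.4]]
(np.float64(462.7521367521368), np.float64(167.95726495726495), 117) (np.float64(311.57142857142856), np.float64(272.2857142857143), 21) [ 553.57466611 -183.05049896    9.        ]
at [ 592.  -179.   166.4] [-3.141e+00  1.000e-03  1.510e-01] d [  1.    0.9 116.4] rv [-0.001  0.001  0.001]
```

View pics/f2.png

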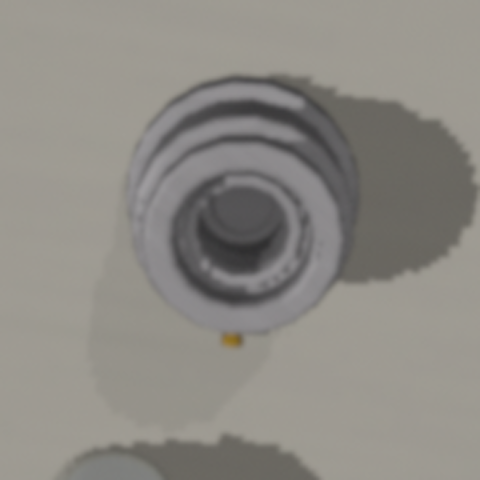

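Run:
```python
from h import *
c=load('c'); f=load('f'); p=tri([(c,496.8,117),(f,317,233)]); print(p, plane(f,317,233,58),plane(c,496.8,117,58)); go(p[0],p[1],49,.15)
```

```text
[ 593.48976733 -180.39592456   54.22818363] [ 594.49892872 -180.29428794   58.        ] [ 593.35261883 -178.68229233   58.        ]
at [ 592.  -179.   166.4] [-3.141e+00  1.000e-03  1.510e-01] d [  1.3   1.7 117.4] rv [-0.001  0.001  0.001]
```

{"fn": "run_rows", "kwargs": {
  "moves": [1.5,1,30,0,0,0,1.5,1,65,0,0,0,1.5,1,95,0,0,0,1.5,1,110,0,0,0,1.5,1,115,0,0,0,1.5,1,117,0,0,0,1.5,1,117,0,0,0,1.5,1,117,0,0,0],
  "aperture": 70
}}

```text
t: 9.85
tool_pos: [594.7, -181.5, 51.0]
tcp_rot: [3.14, -0.002, 0.15]
wrist_force: [-0.6, 0.3, -0.5]
opening: 69.7
finger_force: 0.0
```

{"fn": "run_rows", "kwargs": {
  "moves": [0,0,0,0,0,0,0,0,0,0,0,0,0,0,0,0,0,0,0,0,0,0,0,0,0,0,0,0,0,0],
  "aperture": 40,
  "squeeze": 20
}}

```text
t: 10.35
tool_pos: [594.1, -180.8, 50.0]
tcp_rot: [-3.141, 0.0, 0.15]
wrist_force: [-1.8, 3.3, 5.2]
opening: 46.5
finger_force: 20.0
```

Run:
```python
from h import *
g=snap('wrist','g'); s=get('scene')
u,v=proj(s,[594,-180,50]).astype(int); x,y=proj(g,[594,-180,58]).astype(int); print(x,y,r.observe()['opening'],r.observe()['wrist_force'],r.observe()['moment'])
cv2.imwrite('pics/g2.png',np.hstack([cv2.resize(g['pixels'][y-90:y+90,x-90:x+90],(400,400)),cv2.resize(s['pixels'][v-40:v+40,u-40:u+40],(400,400),interpolation=cv2.INTER_CUBIC)]))
```

```text
312 325 46.460693269654335 [-1.63788673  4.47641202  5.57080263] [ 0.95639566  0.39407825 -0.07171611]
```

View pics/g2.png

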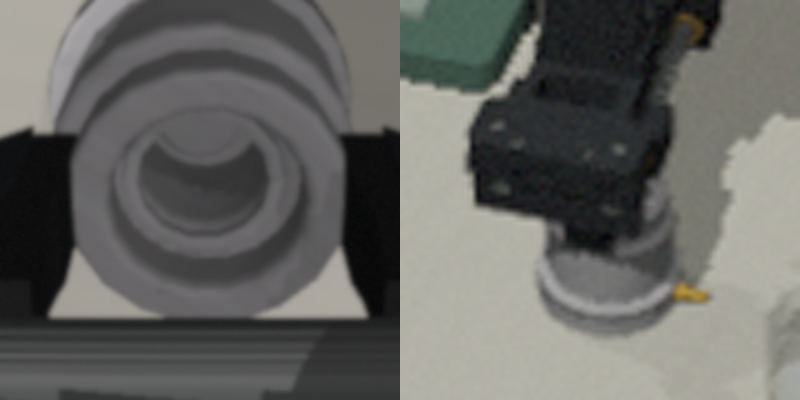

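{"fn": "run_rows", "kwargs": {
  "moves": [0,0,-1,0,0,0,0,0,-3,0,0,0,0,0,-6,0,0,0,0,0,-10,0,0,0,0,0,-10,0,0,0]
}}

```text
t: 10.95
tool_pos: [594.5, -181.7, 60.6]
tcp_rot: [3.14, -0.001, 0.15]
wrist_force: [0.1, -0.5, -1.7]
opening: 46.4
finger_force: 20.0
```

{"fn": "run_rows", "kwargs": {
  "moves": [0,0,-20,0,0,0,0,0,-50,0,0,0,0,0,-80,0,0,0,-20,8,-100,0,0,0,-50,22,-100,0,0,0,-85,38,-100,0,0,0,-115,51,-100,0,0,0,-134,60,-100,0,0,0,-134,60,-100,0,0,0,-134,60,-100,0,0,0]
}}

```text
t: 11.95
tool_pos: [470.9, -260.7, 160.0]
tcp_rot: [3.141, -0.001, 0.149]
wrist_force: [-0.1, -0.5, -1.3]
opening: 46.3
finger_force: 20.0
```

Run:
```python
from h import *
k=snap('wrist','k'); print(proj(k,[438,-323,28]))
```

```text
[390.93908846 281.18304462]
```

View pics/k.png

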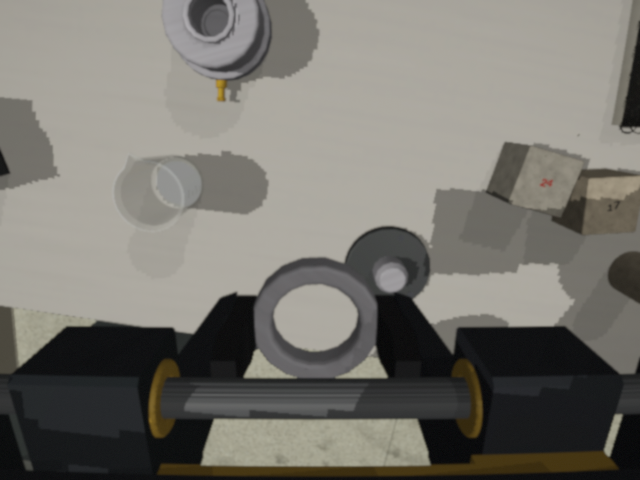

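Run:
```python
from h import *
c=load('c');k=load('k')
P=[]
for im,p in((c,(587,322)),(k,(391,275))):
    g=cv2.cvtColor(im['pixels'],cv2.COLOR_BGR2GRAY); print(g[p[1]-25:p[1]+25:3,p[0]],g[p[1],p[0]-30:p[0]+30:3])
    b=blob(im,*p,22,115,170); e=cv2.fitEllipse(cv2.convexHull(b)); P.append((im,*e[0])); print(np.round(e[0],1),np.round(e[1],1),plane(im,*e[0],28).round(1))
print('post',tri(P).round(1))
f=blob(k,388,260,50,0,75); print(len(f))
o=r.observe(); p=o['tool_pos']; print(p,proj(k,p+[0,0,8]))
for uv in((316.7,318),): print(plane(k,*uv,p[2]+8).round(1))
print(circ(k,317,318,35,70,75))
```

```text
[ 48  49  49  58  67  74  89  94 110 107 108 109 109  92  48  56 113] [ 72  68  69  91  96  61  58  72  78 102 109 108 107 106 106  76  46  58
 116 120]Traceback (most recent call last):
  File "<stdin>", line 6, in <module>
cv2.error: OpenCV(4.12.0) /io/opencv/modules/imgproc/src/shapedescr.cpp:361: error: (-201:Incorrect size of input array) There should be at least 5 points to fit the ellipse in function 'fitEllipseNoDirect'
```

Run:
```python
from h import *
c=load('c');k=load('k')
P=[]
for im,p,w in((c,(589,324),14),(k,(391,275),20)):
    g=cv2.cvtColor(im['pixels'],cv2.COLOR_BGR2GRAY); print(g[p[1]-25:p[1]+25:3,p[0]],g[p[1],p[0]-30:p[0]+30:3])
    b=blob(im,*p,w,100,175); e=cv2.fitEllipse(cv2.convexHull(b)); P.append((im,*e[0])); print(np.round(e[0],1),np.round(e[1],1),plane(im,*e[0],28).round(1))
print('post',tri(P).round(1))
o=r.observe(); p=o['tool_pos']; print(p,proj(k,p+[0,0,8]))
print(plane(k,316.7,318,p[2]+8).round(1))
```

Run:
```python
import cv2;i=cv2.imread('pics/k.png')[215:385,245:445];cv2.imwrite('pics/k2.png',cv2.resize(i,(800,600) if 0 else (700,595),interpolation=cv2.INTER_CUBIC))
```

```text
[ 48  48  48  62  72  91  94 110 107 107 110 108 105  49  55 113 119] [ 68  67  72  90  79  55  70  75 102 107 106 106 108 109  97  47  58 116
 119 118]
[591.2 325.8] [15.7 21.8] [ 440.3 -323.6   28. ]
[ 70  69  68  69 101 127 143 158 153 152 156 156 155 156 106  34  12] [ 68  67  66  64  81 125 141 159 154 153 152 152 153 154 146  94  49  45
  46  67]
[390.1 277.1] [29.8 31.7] [ 441.1 -321.7   28. ]
post [ 442.  -320.9   31.1]
[ 471.20208487 -260.28988271  159.86536272] [313.30091571 324.14088952]
[ 474.  -261.2  167.9]
```

View pics/k2.png

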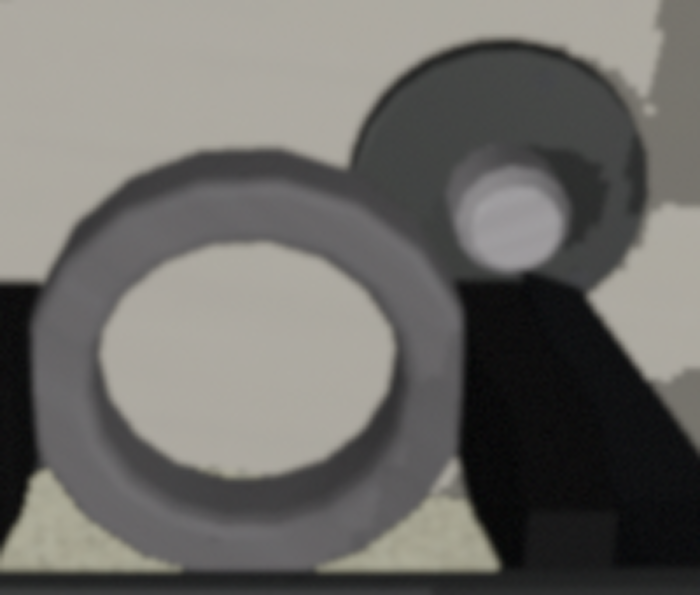

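Run:
```python
from h import *
k=load('k'); p=r.observe()['tool_pos']; q=plane(k,392.4,279.5,28); s=plane(k,315.5,322.2,p[2]+8); print(q,s,s-p)
m=(q-s+p); go(m[0],m[1],45,.15)
c=load('c'); print(tri([(k,392.4,279.5),(c,591.2,325.3)]))
```

```text
[ 439.48478367 -323.79726632   28.        ] [ 472.15068356 -260.99657162  167.86536272] [ 0.94859869 -0.7066889   8.        ]
at [ 471.2 -260.3  159.9] [ 3.141 -0.     0.15 ] d [-41.7  57.2 114.9] rv [ 0. -0.  0.]
[ 439.96193948 -323.88675029   27.66181766]
```

{"fn": "run_rows", "kwargs": {
  "moves": [-12,18,0,0,0,0,-28,40,0,0,0,0,-38,52,10,0,0,0,-41.5,57,40,0,0,0,-41.5,57,80,0,0,0,-41.5,57,105,0,0,0,-41.5,57,115,0,0,0,-41.5,57,115,0,0,0,-41.5,57,115,0,0,0]
}}

```text
t: 12.9
tool_pos: [438.7, -323.4, 45.7]
tcp_rot: [3.14, -0.001, 0.15]
wrist_force: [0.5, 0.4, -0.1]
opening: 46.4
finger_force: 20.0
```

Run:
```python
from h import *
k=snap('wrist','l'); s=get('scene'); go(438.7,-323.1,12,.15)
x,y=proj(s,[440,-324,35]).astype(int); u,v=proj(k,[440,-324,40]).astype(int);print(u,v)
cv2.imwrite('pics/l2.png',np.hstack([cv2.resize(k['pixels'][v-80:v+80,u-80:u+80],(400,400)),cv2.resize(s['pixels'][y-40:y+40,x-40:x+40],(400,400),interpolation=cv2.INTER_CUBIC)]))
```

```text
at [ 438.7 -323.6   46.1] [ 3.139e+00 -1.000e-03  1.500e-01] d [ 0.  -0.6 34.1] rv [ 0.002 -0.001  0.   ]
316 306
```

View pics/l2.png

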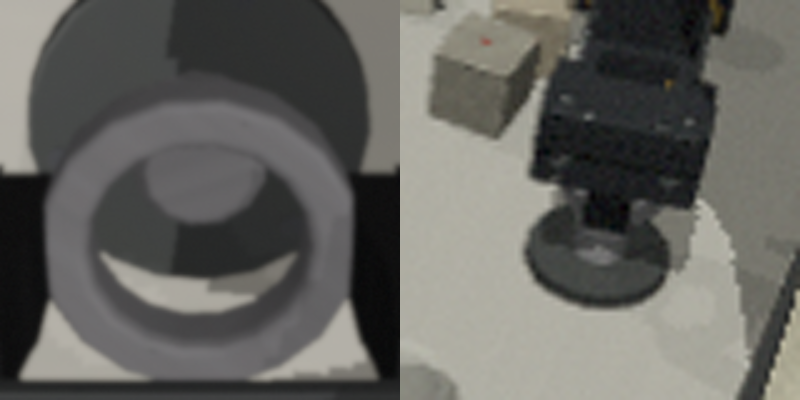

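{"fn": "run_rows", "kwargs": {
  "moves": [0,0.8,4,0,0,0,0,0.8,10,0,0,0,0,0.8,16,0,0,0,0,0.8,20,0,0,0,0,0.8,20,0,0,0]
}}

```text
t: 13.5
tool_pos: [437.9, -323.6, 24.0]
tcp_rot: [-3.14, 0.001, 0.15]
wrist_force: [-0.4, 0.4, -1.3]
opening: 46.6
finger_force: 20.0
```

{"fn": "run_rows", "kwargs": {
  "moves": [0,0,5,0,0,0,0,0,9,0,0,0,0,0,12,0,0,0,0,0,13,0,0,0,0,0,13,0,0,0]
}}

```text
t: 14.0
tool_pos: [438.1, -323.8, 12.0]
tcp_rot: [-3.141, 0.0, 0.15]
wrist_force: [-1.8, 0.3, 3.9]
opening: 46.9
finger_force: 20.0
```

Contact with the foot. Release and lift.

{"fn": "run_rows", "kwargs": {
  "moves": [0,0,0,0,0,0,0,0,0,0,0,0,0,0,0,0,0,0,0,0,0,0,0,0],
  "aperture": 70
}}

```text
t: 14.4
tool_pos: [438.2, -323.9, 11.7]
tcp_rot: [3.142, -0.0, 0.15]
wrist_force: [-0.0, -0.2, 0.6]
opening: 70.1
finger_force: 0.0
```

{"fn": "run_rows", "kwargs": {
  "moves": [0,0,-15,0,0,0,0,0,-45,0,0,0,0,0,-85,0,0,0,0,0,-130,0,0,0,0,0,-150,0,0,0,0,0,-150,0,0,0]
}}

```text
t: 15.0
tool_pos: [439.1, -324.8, 164.6]
tcp_rot: [3.137, -0.003, 0.15]
wrist_force: [0.0, -0.4, -0.1]
opening: 69.8
finger_force: 0.0
```

Run:
```python
from h import *
k=snap('wrist','m'); x,y=proj(k,[439.7,-323.8,20]).astype(int); print(x,y)
cv2.imwrite('pics/m2.png',cv2.resize(k['pixels'][y-60:y+60,x-60:x+60],(400,400)))
go(593,-180,162,.09)
```

```text
312 221
at [ 438.4 -324.1  162.4] [ 3.14e+00 -1.00e-03  1.50e-01] d [ 174.4 -119.4    0.4] rv [ 0.002 -0.001  0.06 ]
```

View pics/m2.png

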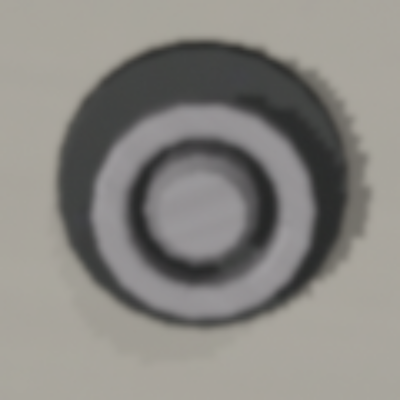

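{"fn": "run_rows", "kwargs": {
  "moves": [30,-20,0,0,0,0,65,-45,0,0,0,0,105,-72,0,0,0,0.03,140,-96,0,0,0,0.06,165,-113,0,0,0,0.06,174,-119.5,0,0,0,0.06,174,-119.5,0,0,0,0.06,174,-119.5,0,0,0,0.06],
  "aperture": 80
}}

```text
t: 15.85
tool_pos: [591.5, -180.6, 160.8]
tcp_rot: [-3.141, 0.002, 0.089]
wrist_force: [-0.2, -0.6, 0.0]
opening: 80.1
finger_force: 0.0
```

Run:
```python
from h import *
n=snap('wrist','n'); m=load('m'); c=load('c')
u=proj(n,[593,-179.6,46]); print(u); print(circ(n,*u,15,70,100))
g=cv2.cvtColor(n['pixels'],cv2.COLOR_BGR2GRAY); x,y=u.astype(int); print(g[y,x-60:x+60:3]); print(g[y-75:y+60:3,x])
print(plane(c,478,121.6,46)); go(593,-179.6,21,.09)
for z,p in(('m',proj(m,[439.7,-323.8,20])),): print('ring',[ (plane(m,a,b,20).round(1),q) for a,b,q in circ(m,*p,10,50,60)])
```

```text
[313.40912615 231.18231163]
[[314.6 230.4  18.3]
 [314.6 230.4  16.1]]
[153 153 153 152 151 145 138 140 141 140 140 140 139 133 144  80  60  77
  72  79  82  80  79  79  82  71  86 137 124 126 138 140 140 139 125  94
 102 102 102 102]
[152 152 153 153 152 151  92 130 141  79  60 108 140 137 139 142 144 139
 118 139  96  82  83  83  83  82  78  64  54  58  63 100 139 132 140 141
 140 136 122 114 125 144 144 144 144]
[ 588.95518233 -171.6326948    46.        ]
at [ 591.4 -180.9  161.2] [-3.141e+00  1.000e-03  8.800e-02] d [  1.8  -1.1 140.2] rv [-0.     0.001 -0.002]
ring [(array([ 438.9, -323.9,   20. ]), np.float64(16.6))]
```

Run:
```python
from h import *
n=load('n'); k=load('k'); p=plane(n,314.6,230.4,49); print(p)
u=proj(k,p); h=circ(k,*u,12,26,40); print(u,h)
for q in h: print(tri([(n,314.6,230.4),(k,*q[:2])]))
b=blob(k,*u,14,0,125); e=cv2.fitEllipse(b); print(e, tri([(n,314.6,230.4),(k,*e[0])]))
go(p[0],p[1],21,.09)
```

```text
[ 594.4795132  -180.27171409   49.        ]
[207.69483818  11.22777165] []
((207.0, 12.5), (29.39630699157715, 33.396636962890625), 90.0) [ 594.06552313 -180.01218457   48.21813405]
at [ 591.4 -180.9  161.2] [-3.141e+00  1.000e-03  8.800e-02] d [  3.2  -0.3 140.2] rv [-0.     0.001 -0.002]
```

{"fn": "run_rows", "kwargs": {
  "moves": [2.8,-0.3,30,0,0,0,2.8,-0.3,65,0,0,0,2.8,-0.3,100,0,0,0,2.8,-0.3,122,0,0,0,2.8,-0.3,134,0,0,0,2.8,-0.3,139.5,0,0,0,2.8,-0.3,139.5,0,0,0,2.8,-0.3,139.5,0,0,0],
  "aperture": 80
}}

```text
t: 16.7
tool_pos: [595.6, -179.7, 23.5]
tcp_rot: [3.14, -0.002, 0.09]
wrist_force: [1.2, 0.9, -0.2]
opening: 80.1
finger_force: 0.0
```

{"fn": "run_rows", "kwargs": {
  "moves": [0,0,0,0,0,0,0,0,0,0,0,0,0,0,0,0,0,0,0,0,0,0,0,0,0,0,0,0,0,0],
  "aperture": 45,
  "squeeze": 35
}}

```text
t: 17.2
tool_pos: [595.3, -179.4, 22.6]
tcp_rot: [3.141, -0.0, 0.09]
wrist_force: [0.3, 0.2, 2.5]
opening: 53.4
finger_force: 35.0
```

{"fn": "run_rows", "kwargs": {
  "moves": [0,0,-2,0,0,0,0,0,-5,0,0,0,0,0,-10,0,0,0,0,0,-15,0,0,0,0,0,-15,0,0,0]
}}

```text
t: 17.7
tool_pos: [595.5, -179.4, 38.1]
tcp_rot: [3.141, -0.001, 0.09]
wrist_force: [0.5, 0.8, -3.0]
opening: 52.8
finger_force: 35.0
```

{"fn": "run_rows", "kwargs": {
  "moves": [0,0,-15,0,0,0,0,0,-45,0,0,0,0,0,-80,0,0,0,0,0,-105,0,0,0,-4,-20,-112,0,0,0,-12,-55,-112,0,0,0,-20,-100,-112,0,0,0,-29,-150,-112,0,0,0,-38,-200,-112,0,0,0,-48,-250,-112,0,0,0]
}}

```text
t: 18.7
tool_pos: [524.9, 64.7, 150.3]
tcp_rot: [3.141, -0.001, 0.089]
wrist_force: [1.0, 0.1, -3.6]
opening: 53.2
finger_force: 35.0
```

{"fn": "run_rows", "kwargs": {
  "moves": [-9,-45,0,0,0,0,-17,-85,0,0,0,0,-22,-112,0,0,0,0,-24,-123,0,0,0,0,-24,-123,0,0,0,0,-24,-123,0,0,0,0]
}}

```text
t: 19.3
tool_pos: [491.1, 182.5, 149.5]
tcp_rot: [3.141, -0.0, 0.089]
wrist_force: [0.6, -0.1, -3.7]
opening: 52.9
finger_force: 35.0
```

Run:
```python
from h import *
q=snap('wrist','q'); p=r.observe()['tool_pos']; print(p, proj(q,[468,257,8]),proj(q,[468,257,56]),proj(q,[590,218,8]),proj(q,p+[0,0,27]))
cv2.imwrite('pics/q2.png',cv2.resize(q['pixels'],(800,600)))
```

```text
[491.20583078 182.19045636 149.43324133] [212.29755715 244.68086204] [194.16933463 268.12018391] [274.38843896  75.46224837] [314.8408853  352.84788134]
```

View pics/q2.png

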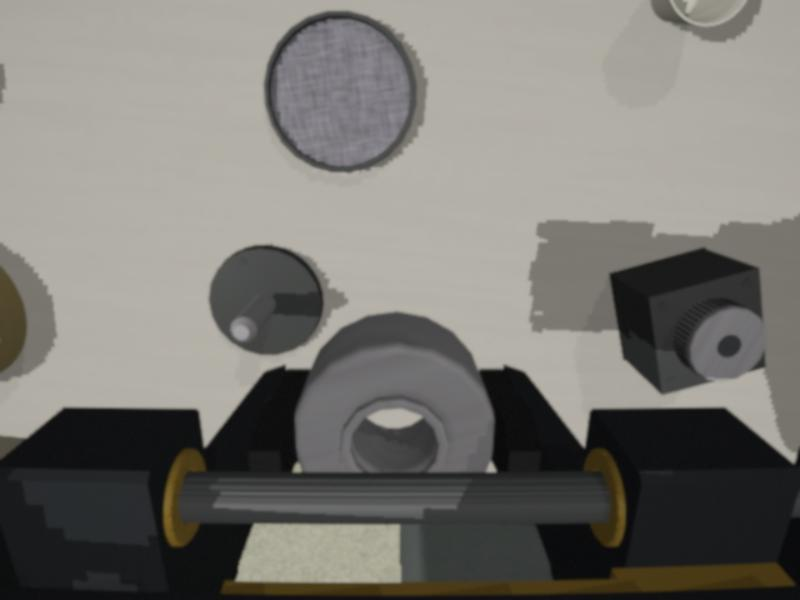

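{"fn": "run_rows", "kwargs": {
  "moves": [15,10,0,0,0,0,40,25,0,0,0,0,60,40,0,0,0,0,60,40,0,0,0,0,60,40,0,0,0,0,60,40,0,0,0,0]
}}

```text
t: 19.95
tool_pos: [553.5, 148.6, 149.1]
tcp_rot: [-3.141, 0.001, 0.089]
wrist_force: [-0.9, -0.1, -4.3]
opening: 53.2
finger_force: 35.0
```

Create stand.py:
```python
from h import *
q=load('q'); q2=snap('wrist','q2'); P=[];F=[];D=[]
for im in(q,q2):
    u=proj(im,[468,256,56]); b=blob(im,*u,16,110,200) ; 
    g=cv2.cvtColor(im['pixels'],cv2.COLOR_BGR2GRAY); x,y=u.astype(int)
    m=cv2.minEnclosingCircle(b)
    e=cv2.fitEllipse(b); print('post',u.round(1),np.round(e[0],1),np.round(e[1],1)); P.append((im,*e[0]))
    u=proj(im,[468,256,8]); f=blob(im,*u,50,0,85); e=cv2.fitEllipse(cv2.convexHull(f)); print('foot',u.round(1),np.round(e[0],1),np.round(e[1],1),plane(im,*e[0],6).round(1)); F.append((im,*e[0]))
    u=proj(im,[590,218,8]); b=blob(im,*u,75,0,90); e=cv2.fitEllipse(cv2.convexHull(b)); print('dish',u.round(1),np.round(e[0],1),np.round(e[1],1),plane(im,*e[0],8).round(1)); D.append((im,*e[0]))
print(tri(P).round(1),tri(F).round(1),tri(D).round(1), [plane(*a,56).round(1) for a in P])
p=r.observe()['tool_pos']; xd=np.array([np.cos(.09),np.sin(.09),0])
for k in (0,12,15): print(k,proj(q2,p+k*xd+[0,0,26.4]).round(1))
g=cv2.cvtColor(q2['pixels'],cv2.COLOR_BGR2GRAY); print(g[300:376,315]); print(g[345,225:405:2])
```

```bash
python3 stand.py
```

```text
post [195.7 268.3] [192.1 262.9] [14.8 18.6]
foot [213.6 244.8] [213.6 239.3] [85.2 89.8] [471.6 256.5   6. ]
dish [274.4  75.5] [272.4  72.8] [119.7 127.9] [591.5 219.4   8. ]Traceback (most recent call last):
  File "stand.py", line 7, in <module>
    e=cv2.fitEllipse(b); print('post',u.round(1),np.round(e[0],1),np.round(e[1],1)); P.append((im,*e[0]))
cv2.error: OpenCV(4.12.0) /io/opencv/modules/imgproc/src/shapedescr.cpp:361: error: (-201:Incorrect size of input array) There should be at least 5 points to fit the ellipse in function 'fitEllipseNoDirect'
```

{"fn": "run_rows", "kwargs": {
  "moves": [-20,-5,0,0,0,0,-50,-12,0,0,0,0,-80,-18,0,0,0,0,-95,-20,0,0,0,0,-95,-20,0,0,0,0,-95,-20,0,0,0,0]
}}

```text
t: 20.6
tool_pos: [458.1, 160.4, 149.7]
tcp_rot: [3.142, -0.001, 0.09]
wrist_force: [0.6, -0.7, -4.5]
opening: 53.6
finger_force: 35.0
```

```bash
python3 stand.py
```

```text
post [195.7 268.3] [192.1 262.9] [14.8 18.6]
foot [213.6 244.8] [213.6 239.3] [85.2 89.8] [471.6 256.5   6. ]
dish [274.4  75.5] [272.4  72.8] [119.7 127.9] [591.5 219.4   8. ]
post [160.1 214.7] [156.4 209.7] [14.8 19. ]
foot [184.2 198.9] [185.4 194.2] [89.  92.4] [471.1 255.7   6. ]
dish [243.9  18.5] [242.   16.5] [122.9 136.3] [591.1 219.3   8. ]
[470.3 259.2  53.2] [469.5 257.9  -0.7] [591.8 219.9   4.4] [array([471.4, 258.3,  56. ]), array([471. , 258.2,  56. ])]
0 [314.5 351.1]
12 [314.5 319.5]
15 [314.5 311.4]
[111 112 112 112 112 111 112 111 110 110 108 106 104 102  99  95  86  78
  77  87 100 110 113 112 111 113 128 154 170 176 177 177 176 177 177 177
 177 177 176 176 174 162 131  87  62  58  58  57  58  57  57  59  64  66
  67  68  68  69  70  69  69  68  69  70  71  71  69  69  69  68  69  68
  68  68  68  71]
[ 16  11  14  14  14  38  90 106 110 111 110 109 109 110 109 109 108 109
 109 108 108 109 109 109  96 100 108 109 105  84  70  69  67  65  64  64
  62  62  59  59  58  59  58  58  58  58  58  58  57  57  58  58  57  56
  54  53  56  56  55  54  54  74 102 108 112 104  95 100 102 105 106 107
 107 106 106 105 105 105 105 105 106 106 104  98  91  48  11  10   8  11]
```

Run:
```python
from h import *
go(473.2,257.7,76,.09)
```

```text
at [458.4 160.3 149.6] [ 3.142e+00 -1.000e-03  9.000e-02] d [ 23.4 -95.7  73.6] rv [ 0.    -0.001 -0.   ]
```

{"fn": "run_rows", "kwargs": {
  "moves": [5,-20,0,0,0,0,14,-55,0,0,0,0,21,-84,0,0,0,0,23.4,-95.7,5,0,0,0,23.4,-95.7,35,0,0,0,23.4,-95.7,60,0,0,0,23.4,-95.7,72,0,0,0,23.4,-95.7,73.5,0,0,0,23.4,-95.7,73.5,0,0,0]
}}

```text
t: 21.55
tool_pos: [473.0, 257.5, 76.3]
tcp_rot: [-3.141, -0.001, 0.089]
wrist_force: [0.3, -0.1, -3.1]
opening: 53.1
finger_force: 35.0
```

Run:
```python
from h import *
w=snap('wrist','u'); s=snap('scene','us'); go(473.2,257.7,14.6,.09)
p=r.observe()['tool_pos']; xd=np.array([np.cos(.09),np.sin(.09),0]); print(proj(w,[471.2,257.5,56]),proj(w,p-2*xd+12*xd+[0,0,26.4]),proj(w,p-2*xd-12*xd+[0,0,-6.6]),proj(w,p+10*xd+[0,0,-6.6]))
g=cv2.cvtColor(w['pixels'],cv2.COLOR_BGR2GRAY); print(g[310:376:2,315]); print(g[330,270:360:2]); print(g[340,270:360:2])
```

```text
at [473.2 257.7  76.9] [-3.141e+00 -2.000e-03  9.000e-02] d [-0.1  0.  62.3] rv [-0.    -0.002 -0.   ]
[313.99238687 297.46187052] [313.49299128 326.46219631] [313.86493863 337.70727596] [313.79167275 285.87989626]
[108 104  99  85  78  99 112 111 126 167 174 174 174 174 170 167 128  63
  57  58  62  66  66  68  69  68  69  69  69  69  68  67  68]
[109 108 108 107 106 104  88  83  99 105 108 110 111 115 128 149 161 171
 173 172 173 174 174 173 173 174 173 172 170 163 153 138 119 110 109 111
 113 103  87  86  93  97 100 102 104]
[108 107  97  75  96 107 108 106  91  68  63  64  64  71  71  77 100 124
 144 156 162 163 165 170 173 170 163 152 136 117  82  59  55  54  53  54
  57  78  99 107 110 112 100  96  99]
```

{"fn": "run_rows", "kwargs": {
  "moves": [0.5,0,6,0,0,0,0.5,0,12,0,0,0,0.5,0,17,0,0,0,0.5,0,20,0,0,0,0.5,0,22,0,0,0,0.5,0,22,0,0,0]
}}

```text
t: 22.25
tool_pos: [472.8, 257.7, 53.5]
tcp_rot: [3.141, 0.0, 0.09]
wrist_force: [-0.2, 0.2, -3.5]
opening: 53.5
finger_force: 35.0
```

{"fn": "run_rows", "kwargs": {
  "moves": [0,0,8,0,0,0,0,0,17,0,0,0,0,0,26,0,0,0,0,0,33,0,0,0,0,0,36,0,0,0,0,0,36,0,0,0]
}}

```text
t: 22.85
tool_pos: [472.7, 257.6, 17.2]
tcp_rot: [3.141, 0.001, 0.09]
wrist_force: [0.4, -0.0, -3.7]
opening: 53.1
finger_force: 35.0
```

{"fn": "run_rows", "kwargs": {
  "moves": [0,0,1,0,0,0,0,0,2,0,0,0,0,0,3,0,0,0,0,0,3,0,0,0]
}}

```text
t: 23.25
tool_pos: [472.9, 257.7, 14.7]
tcp_rot: [-3.142, -0.0, 0.09]
wrist_force: [-0.2, 0.5, -3.7]
opening: 53.3
finger_force: 35.0
```

{"fn": "run_rows", "kwargs": {
  "moves": [0,0,0.7,0,0,0,0,0,1.4,0,0,0,0,0,1.4,0,0,0]
}}

```text
t: 23.55
tool_pos: [473.0, 257.8, 14.5]
tcp_rot: [3.142, -0.0, 0.09]
wrist_force: [-5.4, -1.7, 9.4]
opening: 52.9
finger_force: 35.0
```

Contact with the foot. Release, lift, and check the body numerically.

{"fn": "run_rows", "kwargs": {
  "moves": [0,0,0,0,0,0,0,0,0,0,0,0,0,0,0,0,0,0,0,0,0,0,0,0],
  "aperture": 80
}}

```text
t: 23.95
tool_pos: [473.0, 257.7, 13.3]
tcp_rot: [-3.142, -0.0, 0.09]
wrist_force: [0.6, 0.3, 0.2]
opening: 79.9
finger_force: 0.0
```

{"fn": "run_rows", "kwargs": {
  "moves": [0,0,-15,0,0,0,0,0,-45,0,0,0,0,0,-85,0,0,0,0,0,-125,0,0,0,0,0,-145,0,0,0,0,0,-145,0,0,0,0,0,-145,0,0,0]
}}

```text
t: 24.65
tool_pos: [472.6, 257.6, 157.5]
tcp_rot: [3.141, 0.001, 0.09]
wrist_force: [-0.6, 0.4, 0.2]
opening: 79.6
finger_force: 0.0
```

Run:
```python
from h import *
w=snap('wrist','v'); u=proj(w,[471,257.5,41]); print(u, [(q,plane(w,*q[:2],41).round(1)) for q in circ(w,*u,8,26,60)], 'outer',[(q,plane(w,*q[:2],38).round(1)) for q in circ(w,*u,38,70,90)])
b=blob(w,*u,15,0,120); 
g=cv2.cvtColor(w['pixels'],cv2.COLOR_BGR2GRAY);x,y=u.astype(int);print(g[y,x-60:x+60:3]);print(g[y-60:y+60:3,x])
go(593,-180,160,.09)
```

```text
[314.45261611 235.09377062] [(array([315.1, 235. ,  17. ]), array([471.1, 257.1,  41. ]))] outer []
[156 156 156 157 156 150  93 135 142 141 141 141 139 138 140  63  54  89
 115 114 107  98  85  57  38  44  58 105  94 109 140 141 141 137 103 102
 102 102 103 102]
[155  83  58  61  60  61 106 141 139 141 144 145 140 119 139  66  49  58
  59  93 107 126 140 138 137 108 120 133 134 139 141 139 129 143 148 148
 148 148 148 149]
at [472.3 257.5 156.9] [3.141e+00 2.000e-03 9.000e-02] d [ 81.  446.6  -3.1] rv [ 0.     0.002 -0.   ]
```

{"fn": "run_rows", "kwargs": {
  "moves": [8,48,0,0,0,0,17,97,0,0,0,0,26,146,0,0,0,0,35,195,0,0,0,0,44,244,0,0,0,0,53,293,0,0,0,0,62,342,0,0,0,0,71,390,0,0,0,0,77,430,0,0,0,0,81,446,0,0,0,0],
  "aperture": 88
}}

```text
t: 25.7
tool_pos: [593.1, -182.7, 155.9]
tcp_rot: [-3.14, 0.003, 0.087]
wrist_force: [0.5, 0.5, 0.0]
opening: 88.4
finger_force: 0.0
```

{"fn": "run_rows", "kwargs": {
  "moves": [0,0,0,0,0,0,0,0,0,0,0,0,0,0,0,0,0,0]
}}

```text
t: 26.0
tool_pos: [593.2, -177.8, 157.8]
tcp_rot: [-3.141, 0.001, 0.091]
wrist_force: [0.8, -0.3, 0.5]
opening: 87.7
finger_force: 0.0
```

Create base.py:
```python
from h import *
import sys
w=snap('wrist',sys.argv[1]); u=proj(w,[593.5,-180,22]); print(u)
for q in circ(w,*u,8,20,70): print('spigot',q,plane(w,*q[:2],22).round(1))
for q in circ(w,*u,38,80,100): print('disc',q,plane(w,*q[:2],16).round(1))
h=cv2.cvtColor(w['pixels'],cv2.COLOR_BGR2HSV); m=cv2.inRange(h,(15,110,60),(32,255,255)); v0=int(u[1]); x0=int(u[0]); M=np.zeros_like(m); M[v0:v0+110,x0-60:x0+60]=m[v0:v0+110,x0-60:x0+60]
ys,xs=np.nonzero(M); print('brass',len(xs),xs.mean(),ys.mean()); P=np.array([plane(w,x,y,9)[:2] for x,y in zip(xs,ys)]); c=P.mean(0); print(c, np.linalg.svd(P-c)[2][0]); n=np.array([plane(w,xs.mean(),ys.mean(),9)])
go(593.5,-180,40,.09)
```

```bash
python3 base.py x1
```

```text
[317.82911696 225.16568544]
brass 92 316.3369565217391 272.25
[ 551.91373058 -182.80365795] [-0.99862119 -0.05249487]
at [ 593.4 -177.8  158.1] [-3.141e+00  1.000e-03  9.100e-02] d [  0.    2.2 118.1] rv [-0.001  0.001  0.001]
```

Run:
```python
from h import *
w=load('x1'); g=cv2.cvtColor(w['pixels'],cv2.COLOR_BGR2GRAY)
print(g[225,255:380:2]);print(g[165:285:2,318])
h=cv2.cvtColor(w['pixels'],cv2.COLOR_BGR2HSV); print(h[225,250:385:6].tolist())
for b in(0.3,0.45):
  c=cv2.resize(g[150:300,240:400],None,fx=4,fy=4,interpolation=cv2.INTER_CUBIC)
  H=cv2.HoughCircles(c,cv2.HOUGH_GRADIENT_ALT,1.5,8,param1=60,param2=b,minRadius=30,maxRadius=300); print(b,None if H is None else (H[0][:,:3]/4+[240,150,0]).round(1))
```

```text
[150 150 150 150 150 150 150 149 143 138 139 138 138 139 138 138 138 138
 139 138 139 138 138 138 137 130 136 137 137 137 137 137 137 137 137 137
 131 102  91  99 132 137 138 138 139 138 139 138 138 139 138 138 137 115
  97 100 100 101 100 109 141 151 152]
[152 152 151 151 150 144  97  88 133 142 142 138 137 139 140 140 141 141
 142 143 142 142 140 118 101 124 135 136 135 137 137 139 139 138 137 135
 121 128 133 135 136 138 139 139 138 138 138 139 140 138 126 113 110 106
 109 108 104 113 138 149]
[[22, 18, 154], [20, 20, 154], [19, 18, 154], [21, 17, 153], [170, 5, 141], [160, 5, 140], [160, 5, 140], [165, 4, 140], [160, 5, 140], [165, 4, 135], [150, 6, 139], [150, 6, 139], [150, 4, 138], [165, 4, 120], [150, 4, 117], [150, 4, 139], [150, 5, 140], [160, 5, 140], [150, 4, 139], [19, 20, 103], [20, 22, 103], [24, 17, 152], [20, 20, 154]]
0.3 [[317.2 205.9  30.8]
 [316.9 226.5  11.6]]
0.45 [[316.9 226.5  11.6]]
```

Run:
```python
from h import *
w=load('x1'); s=plane(w,316.9,226.5,22); d=plane(w,316.2,223.7,16); print(s,d)
k=(s+d)/2; go(k[0],k[1],6.5,.08)
v=load('v') # second view of height: scene
EOF=0
```

```text
[ 592.44795297 -179.42716365   22.        ] [ 592.85863456 -178.89492878   16.        ]
at [ 593.4 -177.8  158.1] [-3.141e+00  1.000e-03  9.100e-02] d [ -0.7   1.4 151.6] rv [-0.001  0.001  0.011]
```

{"fn": "run_rows", "kwargs": {
  "moves": [-0.7,1.4,25,0,0,0.01,-0.7,1.4,50,0,0,0.01,-0.7,1.4,65,0,0,0.01,-0.7,1.4,68,0,0,0.01,-0.7,1.4,68,0,0,0.01,-0.7,1.4,68,0,0,0.01],
  "aperture": 88
}}

```text
t: 26.65
tool_pos: [593.5, -180.5, 91.5]
tcp_rot: [3.141, -0.002, 0.08]
wrist_force: [-0.5, -0.2, -0.9]
opening: 88.1
finger_force: 0.0
```

Run:
```python
from h import *
w=snap('wrist','x2'); a=load('x1'); g=cv2.cvtColor(w['pixels'],cv2.COLOR_BGR2GRAY); u=proj(w,[592.5,-179.3,22]); x,y=u.astype(int); print(u)
c=cv2.resize(g[y-60:y+60,x-60:x+60],None,fx=4,fy=4,interpolation=cv2.INTER_CUBIC)
H=cv2.HoughCircles(c,cv2.HOUGH_GRADIENT_ALT,1.5,8,param1=60,param2=.3,minRadius=30,maxRadius=130)
for q in [] if H is None else H[0]: q=q[:3]/4+[x-60,y-60,0]; print(q,plane(w,*q[:2],22).round(1),tri([(w,*q[:2]),(a,316.9,226.5)]).round(1))
go(592.6,-179.2,6.5,.08)
```

```text
[312.00371076 258.22773403]
[346.125      223.5         13.98050404] [ 614.2 -196.4   22. ] [ 681.2 -169.1  311.4]
[310.125      247.5          9.28965187] [ 598.8 -177.8   22. ] [ 565.6 -180.8  -76.5]
at [ 593.4 -180.7   91.5] [ 3.141e+00 -2.000e-03  8.000e-02] d [-0.9 -1.6 85. ] rv [ 0.001 -0.002  0.   ]
```

{"fn": "run_rows", "kwargs": {
  "moves": [-0.8,-1.5,25,0,0,0,-0.8,-1.5,50,0,0,0,-0.8,-1.5,70,0,0,0,-0.8,-1.5,80,0,0,0,-0.8,-1.5,83.5,0,0,0,-0.8,-1.5,83.5,0,0,0,-0.8,-1.5,83.5,0,0,0],
  "aperture": 88
}}

```text
t: 27.4
tool_pos: [592.6, -179.5, 8.0]
tcp_rot: [3.141, -0.002, 0.08]
wrist_force: [0.1, 0.1, 0.3]
opening: 88.0
finger_force: 0.0
```

{"fn": "run_rows", "kwargs": {
  "moves": [0,0,0,0,0,0,0,0,0,0,0,0,0,0,0,0,0,0,0,0,0,0,0,0,0,0,0,0,0,0],
  "aperture": 50,
  "squeeze": 35
}}

```text
t: 27.9
tool_pos: [592.2, -179.3, 7.2]
tcp_rot: [3.141, -0.0, 0.08]
wrist_force: [-0.7, 0.5, 3.1]
opening: 64.8
finger_force: 35.0
```

{"fn": "run_rows", "kwargs": {
  "moves": [0,0,-2,0,0,0,0,0,-5,0,0,0,0,0,-10,0,0,0,0,0,-10,0,0,0]
}}

```text
t: 28.3
tool_pos: [592.3, -179.4, 17.5]
tcp_rot: [3.141, -0.001, 0.08]
wrist_force: [0.7, 0.0, -3.1]
opening: 64.4
finger_force: 35.0
```

Run:
```python
from h import *
go(591.5,150,110,.08)
```

```text
at [ 592.3 -179.4   17.5] [ 3.141e+00 -1.000e-03  8.000e-02] d [  25.5 -328.4  -92.7] rv [ 0.001 -0.001 -0.   ]
```

{"fn": "run_rows", "kwargs": {
  "moves": [0,0,-15,0,0,0,0,0,-45,0,0,0,0,0,-80,0,0,0,0,-10,-98,0,0,0,-1,-40,-98,0,0,0,-2,-85,-98,0,0,0,-3,-130,-98,0,0,0,-4,-175,-98,0,0,0,-5,-220,-98,0,0,0,-6,-260,-98,0,0,0]
}}

```text
t: 29.3
tool_pos: [564.9, 81.5, 116.0]
tcp_rot: [3.142, -0.001, 0.08]
wrist_force: [0.1, 0.4, -3.2]
opening: 64.8
finger_force: 35.0
```

{"fn": "run_rows", "kwargs": {
  "moves": [0,-28,0,0,0,0,0,-43,0,0,0,0,0,-50,0,0,0,0,0,-50,0,0,0,0,0,-50,0,0,0,0]
}}

```text
t: 29.8
tool_pos: [561.6, 128.2, 114.9]
tcp_rot: [3.141, -0.0, 0.079]
wrist_force: [-1.1, -1.0, -3.7]
opening: 64.6
finger_force: 35.0
```

Create dish.py:
```python
from h import *
w=snap('wrist','y1'); q=load('q'); p=r.observe()['tool_pos']; print(p)
u=proj(w,[591.5,219.5,8]); print('dish pred',u)
g=cv2.cvtColor(w['pixels'],cv2.COLOR_BGR2GRAY)
b=blob(w,*u,85,0,95); e=cv2.fitEllipse(cv2.convexHull(b)); print('dish',np.round(e[0],1),np.round(e[1],1),plane(w,*e[0],8).round(1),tri([(w,*e[0]),(q,272.4,72.8)]).round(1))
xd=np.array([np.cos(.08),np.sin(.08),0]); z=14.8
for k in(-33,0,33): print(k,proj(w,p+k*xd+[0,0,8.8]).round(1))
print('spig',proj(w,p+[0,0,z]).round(1)); x,y=proj(w,p+[0,0,z]).astype(int)
c=cv2.resize(g[y-70:y+70,x-70:x+70],None,fx=4,fy=4,interpolation=cv2.INTER_CUBIC)
for t in(.5,.3):
  H=cv2.HoughCircles(c,cv2.HOUGH_GRADIENT_ALT,1.5,8,param1=50,param2=t,minRadius=60,maxRadius=150)
  print(t,None if H is None else (H[0][:,:3]/4+[x-70,y-70,0]).round(1))
print(g[230:376:2,x]); print(g[y,x-40:x+40:2])
```

```bash
python3 dish.py
```

```text
[561.63656751 128.07450117 114.87824172]
dish pred [173.18807145 180.92355128]
dish [174.5 179.7] [122.  132.2] [592.3 218.6   8. ] [591.8 219.7   4.9]
-33 [314.5 398. ]
0 [314.3 326.2]
33 [314.2 243.7]
spig [314.3 334.4]
0.5 [[315.6 330.8  22.3]]
0.3 [[315.6 330.8  22.2]]
[171 114  75  71  54  63  84 112 114 113 114 115 114 112 109 110 111 112
 113 112 113 113 113 113 113 114 115 115 115 115 114 114 113 114 113 110
  94  71  74  94 107 109 111 112 110 108 108 107 108 109 109 110 111 111
 111 110 110 109 110 110 108  95 102 107 106 107 109 110 110 111 111 112
 110]
[111 111 111 111 111 111 111 110 102  87 100 111 111 111 111 111 110 111
 110 111 111 111 111 110 110 110 110 110 110 110 110 108 104 107 110 110
 110 109 110 110]
```

Run:
```python
from h import *
go(591.1,219.6,30,.08)
```

```text
at [561.6 128.1 114.9] [3.141 0.    0.078] d [ 36.5 -89.   84.9] rv [ 0.     0.    -0.002]
```

{"fn": "run_rows", "kwargs": {
  "moves": [8,-20,0,0,0,0,20,-50,0,0,0,0,32,-78,0,0,0,0,36.5,-89,10,0,0,0,36.5,-89,40,0,0,0,36.5,-89,65,0,0,0,36.5,-89,80,0,0,0,36.5,-89,85,0,0,0,36.5,-89,85,0,0,0,36.5,-89,85,0,0,0]
}}

```text
t: 30.85
tool_pos: [591.4, 220.7, 31.0]
tcp_rot: [-3.141, -0.002, 0.079]
wrist_force: [0.2, -0.4, -2.7]
opening: 65.1
finger_force: 35.0
```

Run:
```python
from h import *
w=snap('wrist','z1'); go(591.1,219.6,12.5,.08)
```

```text
at [591.4 220.8  31.1] [-3.141e+00 -2.000e-03  8.000e-02] d [-0.4  1.2 18.6] rv [-0.    -0.002 -0.   ]
```

{"fn": "run_rows", "kwargs": {
  "moves": [0,0,5,0,0,0,0,0,10,0,0,0,0,0,14,0,0,0,0,0,16,0,0,0,0,0,16,0,0,0]
}}

```text
t: 31.4
tool_pos: [590.5, 220.9, 13.4]
tcp_rot: [3.142, 0.001, 0.08]
wrist_force: [0.4, -0.3, -2.8]
opening: 64.9
finger_force: 35.0
```

{"fn": "run_rows", "kwargs": {
  "moves": [0,1,0.5,0,0,0,0,1,1,0,0,0,0,1,1.5,0,0,0,0,1,1.5,0,0,0]
}}

```text
t: 31.8
tool_pos: [590.8, 219.9, 12.4]
tcp_rot: [-3.142, -0.0, 0.08]
wrist_force: [0.1, 0.9, -3.4]
opening: 64.9
finger_force: 35.0
```

{"fn": "run_rows", "kwargs": {
  "moves": [0,0,0.5,0,0,0,0,0,1,0,0,0,0,0,1,0,0,0]
}}

```text
t: 32.1
tool_pos: [590.7, 219.9, 11.2]
tcp_rot: [-3.142, 0.0, 0.08]
wrist_force: [-0.1, 0.7, -2.9]
opening: 64.6
finger_force: 35.0
```

{"fn": "run_rows", "kwargs": {
  "moves": [0,0,0.4,0,0,0,0,0,0.8,0,0,0,0,0,0.8,0,0,0]
}}

```text
t: 32.4
tool_pos: [590.8, 220.0, 11.1]
tcp_rot: [3.142, -0.0, 0.08]
wrist_force: [-4.0, -2.0, 4.9]
opening: 64.5
finger_force: 35.0
```

Seated. Release, lift, and check all four.

{"fn": "run_rows", "kwargs": {
  "moves": [0,0,0,0,0,0,0,0,0,0,0,0,0,0,0,0,0,0,0,0,0,0,0,0],
  "aperture": 88
}}

```text
t: 32.8
tool_pos: [590.8, 219.9, 10.4]
tcp_rot: [-3.142, -0.0, 0.08]
wrist_force: [-0.4, 0.0, 0.3]
opening: 87.9
finger_force: 0.0
```

{"fn": "run_rows", "kwargs": {
  "moves": [0,0,-15,0,0,0,0,0,-45,0,0,0,0,0,-85,0,0,0,0,0,-125,0,0,0,0,0,-145,0,0,0,0,0,-145,0,0,0,0,0,-145,0,0,0]
}}

```text
t: 33.5
tool_pos: [590.5, 219.9, 155.4]
tcp_rot: [-3.142, 0.0, 0.08]
wrist_force: [-0.3, 0.1, -0.9]
opening: 88.0
finger_force: 0.0
```

Run:
```python
from h import *
w=snap('wrist','end'); g=cv2.cvtColor(w['pixels'],cv2.COLOR_BGR2GRAY)
u=proj(w,[591.7,219.5,26]);x,y=u.astype(int);print(u)
c=cv2.resize(g[y-70:y+70,x-70:x+70],None,fx=4,fy=4,interpolation=cv2.INTER_CUBIC)
H=cv2.HoughCircles(c,cv2.HOUGH_GRADIENT_ALT,1.5,8,param1=60,param2=.3,minRadius=30,maxRadius=80)
for q in [] if H is None else H[0]: q=q[:3]/4+[x-70,y-70,0]; print('spigot',q,plane(w,*q[:2],26).round(1))
print(g[y,x-80:x+80:2]); print(g[y-80:y+80:2,x])
s=snap('scene','ends'); t=snap('top','endt')
for n,im in(('scene',s),('top',t)):
    a=cv2.imread(f'pics/{n}0.png')
    for k,P in(('crucible',[654,47,15]),('beaker',[484,-156,30])):
        X,Y=proj(im,P).astype(int); print(n,k,cv2.absdiff(a,im['pixels'])[Y-20:Y+20,X-20:X+20].mean().round(1))
```

```text
[315.20558989 226.17504626]
spigot [317.         226.125       15.53556538] [591.8 218.2  26. ]
spigot [317.         226.125       10.71904755] [591.8 218.2  26. ]
[155 155 155 154 154 155 155 154 155 155 155 155 147  94  55  52  73 102
 138 141 141 141 141 141 140 141 141 141 141 141 141 141 141 136 134 140
 140 140 140 140 140 140 140 140 141 135 107  93 100 131 141 141 140 141
 140 140 140 140 140 140 140 140 132  85  55  33  48  89 102 102 103 130
 152 154 154 154 154 154 154 154]
[154 154 154 154 154 154 154 154 154 149 102  61  66 102 108  88  76 129
 144 145 142 140 141 143 143 143 143 145 146 145 145 145 139 107 116 131
 138 137 138 140 140 141 142 140 140 138 125 133 138 138 139 141 141 142
 141 140 141 142 143 141 135 128 125 124 125 124 120 123 135 151 152 153
 152 154 153 154 154 154 154 155]
scene crucible 57.1
scene beaker 46.9
top crucible 14.8
top beaker 25.9
```

```bash
python3 -c "
from bench import r
print(r.sign_off())"
```

```text
the job is handed in; nothing more can be done
None
```

The die is apart and handed in at about 33.6 s of the 112 s. Plunger, ring, body and base each measured within about 2 mm of their stand's centre, and each touched down at about its seated height. No contact was felt near the crucible or the beaker, but the final picture comparison could not confirm their positions because the arm was in view.

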